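Rock the heavy tub to empty its sample cups into the tray

ROBOT

A 7-joint arm with a two-finger parallel gripper is mounted at the origin on the work surface; the furniture and walls round the work are solid. World frame = base frame: x ahead of the robot, y to its left, z up, the work surface at z = 0. Lengths are in m, angles in rad, forces in N, time in s.
With the tool pointing down it reaches from about 0.4 to 0.875 m from the base axis. Payload 19.3 kg.
Tool frame: the origin (TCP) lies at the very end of the fingers, on their centre line; the grasp point (between the pads) lies 19 mm behind it; z points along the fingers, y is the line along which they close (so a half turn about z gives the same grasp; the last joint's range is limited). The gripper opens to 85 mm and grips with 20 to 120 N. Pads are 22 mm wide; open, the fingers measure 114 mm over their backs; the gripper's body (76 mm by 85 mm) begins 54 mm behind the grasp point. The pads swing forward as they close: fully open they stand 13 mm farther back than shut.
Start: joints at [-1.389, 0.521, -0.036, 1.599, 0.021, 1.021, -0.113], TCP at [0.156, 0.605, 0.231] pointing down, gripper open.
Joint ranges: [-2.91, 2.91], [-0.3, 2.13], [-1.5, 1.42], [0.17, 2.43], [-1.26, 4.41], [0.16, 1.93], [-2.52, 2.52]. Speed limits (rad/s): [1.89, 1.89, 2.39, 2.39, 3.01, 3.01, 3.01].

INTERFACE

Orientations are given as [roll, pitch, yaw] about the fixed x, y, z axes, in that order (R = Rz(yaw) Ry(pitch) Rx(roll)).
In Python, from workcell import bot gives the robot as it stands.
- The arm moves only by the tool servo_tool, never from a script. Its argument "plan" is a list of rows, each a list of 7 numbers: the finger opening in cm, from 0 to 8.54, then the shift along the tool's x, y, z in cm, then the turn, a rotation vector about the tool's x, y, z in degrees. In form: [[fingers, x, y, z, wx, wy, wz], ...]. A call has 1 to 10 rows; each row is the pose to reach, as a shift and turn from the pose commanded when the call began, along the tool's axes at that moment; what a row does not reach only later rows make up. A row lasts 1/10 s, in which the tool goes at most 50 mm and 8.59 degrees, less where a joint would pass 70% of its speed; a pose out of reach is approached as far as the arm can. A call with a gripper value outside its range is refused whole. The fingers move at their own pace and stop on an object; "force" is the grip in N (left out, the last holds). Time passes only in rows, so rows that repeat a pose let the fingers close. It gives the time, the measured TCP pose, the force, the opening and the grip force at its end, in the units of the state.
- bot.observe(): the state, without advancing time (a new reading comes with each control period).
- bot.grab_frame(name): name is "side" or "top"; returns a dict with "frame" (400x640x3 uint8, blue, green, red), "mtx" (3x3 intrinsics, pixels), "k1" (the pictures are not rectified: a ray, as slopes to the right and down, at radius r is drawn at 1 + k1 r^2 times it, then the intrinsics apply), "R" (3x3) and "t" (3): a world point X has camera coordinates R X + t. Camera axes: x right, y down, z forward; pixel columns grow to the right and rows downward; lengths in m; the calibration is good to about 2 mm. A picture is of the moment at which its call begins. There is no depth.
- bot.job_done(): hands the job in; it is judged then, once.
The state is a dict: "clock": time; "qpos": joint angles; "qd": joint speeds; "joint_efforts": joint torques, N m; "position": TCP position; "tool_rot": TCP orientation; "force": force on the tool from outside, world axes, zero at the start; "moment": the same for the moment, N m; "grip_width": finger opening in m; "finger_force": force on a finger pad.
Only numpy, scipy, OpenCV 4.12 (cv2) and the standard library are available. Lean on these libraries where they do the work, as an engineer would, in place of code of your own. Each camera call takes 0.05 s, during which the arm holds its last target. There are 200 camera calls.

TASK

The steel tub on the wooden step is too heavy to carry: take it by its slanting grip tab and rock it forward on its base edge, without lifting it off the step, until both sample cups have rolled out into the tray below. Then rock it back so that it stands upright in its old place, and let go. Leave the water bottle and the stamp where they are.

Things in the scene. Friction and masses are not known exactly. Their poses are not given: they have to be found in the camera images.
- deck (a point): On the 80 mm high step (160 x 130 mm, flat) of a fixed wooden stand, 330 mm long, whose other end is a sunken tray. Axes: z up, -y from the step toward the tray. The middle of the tub's underside starts within 6 mm of this point; the step's brink over the tray is 57 mm from it.
- tray_in (a point): Centre of the tray's inner floor, 8 mm above the desk; same axes as deck. The inside measures 166 (x) x 192 (y) mm; side and end walls 8 mm thick stand 42 mm above the desk, the step (80 mm high) closes the +y side.
- tub_grip (a point): Grip tab of a heavy open steel tub (148 mm wide, 120 high): a flat plate 10 mm thick, 70 wide (x), 55 long, rising from the top of the back wall and leaning 30 degrees from vertical outward (+y), so the fingers must point down along it, leaning alike. Point: middle of its thickness, 30 mm up it; 100 mm in +y and 144 mm in z from tub_edge. Tub axes: x along its width, -y to the tray, z up.
- tub_edge (a point): Middle of the tub's bottom edge on the tray side, on which it rocks (axis x; a positive turn about +x tips it to the tray); tub axes. The tub weighs 0.68 to 0.98 kg, its base is 85 mm deep (y) and 25 mm solid. The edge stands about 14 mm from the step's brink; friction alone keeps it there.
- tub_lip (a point): Middle of the tub's pouring lip: end of the 70 mm long spout wall that leans out 50 degrees toward the tray from the top of the base; tub axes. The cups begin to roll out when the tub is rocked 50 to 63 degrees and are surely out at 69; the lip then hangs over the tray, still above its walls.
- cup_a_mid (a point): Centre of a clear lidded sample cup, 58 mm diameter, 65 mm long (z along its axis), 30 g, lying on its side in the tub with its axis along the tub's width; it rolls.
- cup_b_mid (a point): Centre of a second such cup, lying beside the first in the tub.
- bottle_mid (a point): Centre of a standing water bottle, 53 mm diameter, 184 mm high, beyond the tray's end; bystander.
- stamp_mid (a point): Centre of a standing hand stamp, 41 x 60 x 92 mm high, to the robot's right of the bottle; bystander.
Not all that is in view belongs to the job. Leave any blue look-alike of the part that bears cup_a_mid alone.

How it is judged:
By the outcome, as a careful person would: the job done as asked, in the order asked, and still so for the second after the job is handed in, with the robot touching nothing.
It also fails if it takes over 46 s, if anything falls off the work surface, if the arm or the gripper's body presses on something with over 40 N, if the wrist force passes 120 N, or if a joint passes its speed limit or range.

## Working session

There is one attempt and no reset: what is moved stays moved. The work goes in short steps, Python scripts to look and compute and a tool call to move; the robot and the scene stay as the last step left them, time stands still between calls to the robot, and variables do not carry over. Pictures are saved under pics/ and viewed, at most 10 in all, crops included, and the job is handed in when it is done.

Besides the shell and the picture viewer there is one more tool, called after ">>>" as name(argument=value, ...), one argument or row to a line, values as JSON. servo_tool: Moves the arm, as the interface text tells. Its arguments: {"type":"object","properties":{"plan":{"type":"array","items":{"type":"array","items":{"type":"number"}}},"force":{"type":"number"}},"required":["plan"]}

```bash
mkdir -p pics; ls
python3 - <<'E'
from workcell import bot
import cv2
print(bot.observe())
for n in("side","top"):
    f=bot.grab_frame(n);cv2.imwrite(f"pics/{n}0.png",f["frame"]);print(n,f["mtx"],f["k1"],f["R"],f["t"])
E
```

```text
pics
{'clock': 0.0, 'qpos': array([-1.38924333,  0.5220119 , -0.03632972,  1.59997425,  0.02117539,
        1.02109966, -0.11277846]), 'qd': array([-1.03042040e-03, -7.62484085e-06,  9.70817266e-04, -1.75115685e-03,
        2.18696733e-04, -1.52679093e-03,  2.53255957e-04]), 'joint_efforts': array([ 1.10249421e-04, -9.27113986e+01,  1.97979659e+00, -3.69957519e+01,
        1.77861104e-02,  7.99592526e-03,  3.27701173e-05]), 'position': array([0.15563499, 0.60497872, 0.2307391 ]), 'tool_rot': array([-3.14048481e+00,  5.63794396e-05,  2.88983978e+00]), 'force': array([-0.28559234, -0.01997472,  0.48430199]), 'moment': array([-0.05362409, -0.01527863, -0.02175313]), 'finger_force': 0.0, 'grip_width': 0.08560449420526783}
side [[433.83707331   0.         315.8257204 ]
 [  0.         433.83707331 205.01217009]
 [  0.           0.           1.        ]] -0.056811858656643004 [[ 9.95541288e-01 -9.43256232e-02  4.69841295e-04]
 [-4.76802283e-02 -5.07516928e-01 -8.60321547e-01]
 [ 8.13888184e-02  8.56463218e-01 -5.09751524e-01]] [-0.39410543  0.13828208  1.31094962]
top [[421.04119515   0.         322.83769901]
 [  0.         421.04119515 199.997295  ]
 [  0.           0.           1.        ]] -0.08608976801721026 [[-0.00794823 -0.99984682 -0.01559355]
 [-0.99738868  0.00904617 -0.07165188]
 [ 0.07178196  0.01498332 -0.9973078 ]] [0.03581179 0.40881648 1.16695235]
```

View pics/side0.png

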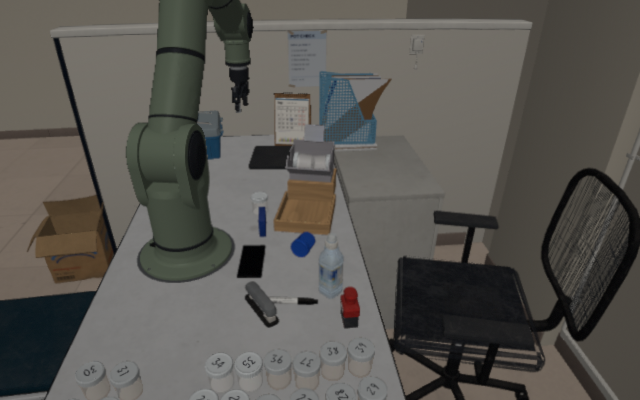

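View pics/top0.png

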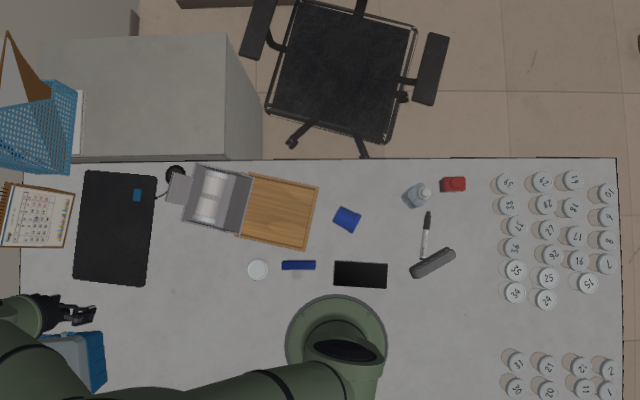

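Side view: tub at about (312,158) with its tab at (314,132), tray at (306,210). Top view: tub at (215,198), tab at (180,188), tray at (278,210), and a blue look-alike cup at (347,219). I'll zoom in on the tub in both views.

Run:
```python
import cv2,numpy as np
a=cv2.imread("pics/top0.png")[155:255,160:330];b=cv2.imread("pics/side0.png")[115:240,260:350]
cv2.imwrite("pics/ta.png",cv2.resize(a,None,fx=4.7,fy=4.7,interpolation=cv2.INTER_CUBIC))
cv2.imwrite("pics/sb.png",cv2.resize(b,None,fx=4.7,fy=4.7,interpolation=cv2.INTER_CUBIC))
```

```text
(no output)
```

View pics/ta.png

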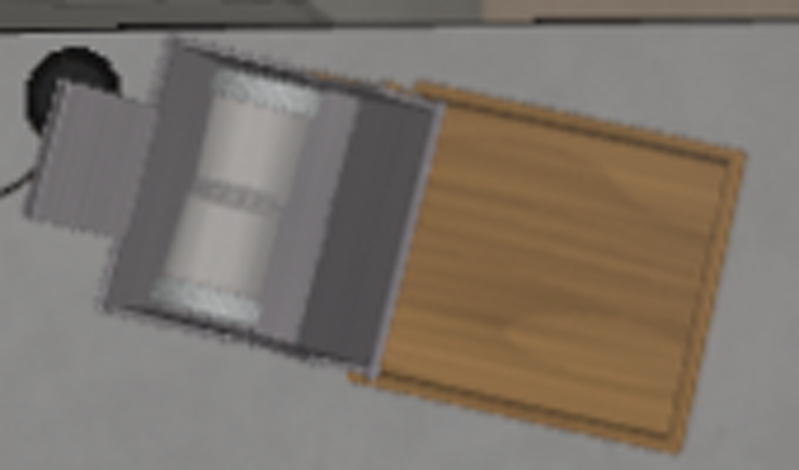

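View pics/sb.png

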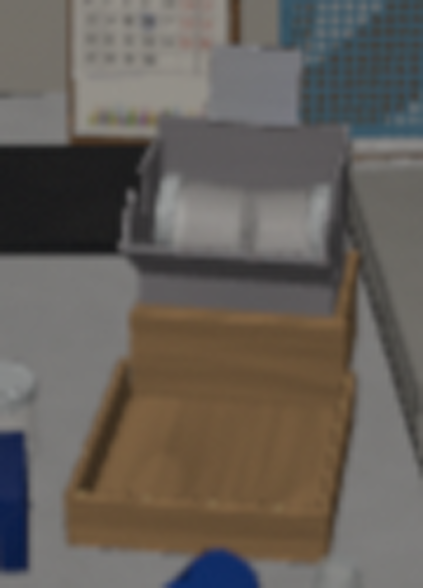

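Top crop: tab end corners at (62,82) and (28,217), back wall top at (175,40) and (105,308), lip at (440,103) and (375,378), tray end at (745,150) and (680,452). Side crop: tab top at (212,48) and (299,55), back wall top at (165,120) and (348,130), lip at (125,248) and (340,262). Now I'll fit the planar poses.

```bash
cat > h.py <<'E'
import numpy as np,cv2
from scipy.optimize import least_squares
from scipy.spatial.transform import Rotation as Ro
from workcell import bot
def proj(f,P):
    return cv2.projectPoints(np.asarray(P,float),cv2.Rodrigues(f["R"])[0],f["t"],f["mtx"],np.array([f["k1"],0,0,0.]))[0][:,0]
def uncrop(p,off,s=4.7): return (np.asarray(p)+.5)/s-.5+off
def place(q,P,z0): # q=x,y,yaw
    P=np.asarray(P,float);c,s=np.cos(q[2]),np.sin(q[2])
    return np.c_[q[0]+c*P[:,0]-s*P[:,1],q[1]+s*P[:,0]+c*P[:,1],P[:,2]+z0]
E
python3 - <<'E'
from h import *
T=bot.grab_frame("top");S=bot.grab_frame("side")
tab=[.035,.1125,.1656];bw=[.074,.085,.12];lip=[.074,-.0536,.070]
m=lambda a:[[a[0],a[1],a[2]],[-a[0],a[1],a[2]]]
M=np.array(m(tab)+m(bw)+m(lip))
pt=uncrop([(62,82),(28,217),(175,40),(105,308),(440,103),(375,378)],(160,155))
ps=uncrop([(299,55),(212,48),(348,130),(165,120),(340,262),(125,248)],(260,115))
r=lambda q,z=.08:np.r_[proj(T,place(q,M,z))-pt,proj(S,place(q,M,z))-ps]
s=least_squares(lambda q:r(q).ravel(),[.45,.35,0],loss="soft_l1");q=s.x
print("tub edge",q,np.degrees(q[2]));print(r(q).round(1))
N=[[.091,-.257,.042],[-.091,-.257,.042],[.091,-.057,.042],]
pn=uncrop([(745,150),(680,452),(420,80)],(160,155));pn2=uncrop([(330,557)],(260,115))
r2=lambda q:np.r_[proj(T,place(q,N,0))-pn,proj(S,place(q,[[.091,-.257,0]],0))-pn2]
s=least_squares(lambda q:r2(q).ravel(),[.45,.35,0],loss="soft_l1");d=s.x
print("deck",d,np.degrees(d[2]));print(r2(d).round(1))
print("edge in deck frame",Ro.from_euler('z',-d[2]).apply([q[0]-d[0],q[1]-d[1],0]))
g=place(q,[[0,.1,.144]],.08)[0];print("grip",g)
print("pos now",bot.observe()["position"])
E
```

```text
tub edge [ 0.40061634  0.27164771 -0.23644558] -13.54733358746622
[[ 0.8 -0.3]
 [ 0.5  0.4]
 [-1.6 -1.9]
 [-1.7  0.8]
 [ 0.9 -0. ]
 [ 0.7 -0.9]
 [ 1.  -1.1]
 [ 0.1 -0.6]
 [ 0.3 -1.6]
 [-1.7 -1.7]
 [-2.7  0.1]
 [-0.5  0.3]]
deck [ 0.41233435  0.31448891 -0.22004591] -12.607701688502965
[[ 0.3 -0.2]
 [ 0.   0.5]
 [-1.  -0.3]
 [ 0.   1.6]]
edge in deck frame [-0.00208432 -0.04436593  0.        ]
grip [0.4240412  0.36886538 0.224     ]
pos now [0.15567914 0.60510768 0.23095141]
```

```bash
cat >> h.py <<'E'
EDGE=np.array([0.4006,0.2716,.08]);YAW=-.2364
Rt=Ro.from_euler('z',YAW)
RG=Ro.from_matrix(Rt.as_matrix()@Ro.from_euler('x',-30,degrees=True).as_matrix()@np.diag([-1.,1,-1]))
GRIP=EDGE+Rt.apply([0,.1,.144])
def togo(p,R,o=None):
    o=o or bot.observe();R0=Ro.from_euler('xyz',o["tool_rot"])
    print("shift",(R0.inv().apply(p-o["position"])*100).round(2),"turn",(R0.inv()*R).as_rotvec(degrees=True).round(2))
E
python3 - <<'E'
from h import *
z=RG.apply([0,0,1]);print(z)
o=bot.observe();print(o["position"])
togo(o["position"]+[0,0,.12],Ro.from_euler('xyz',o["tool_rot"]))
togo(GRIP+z*(.019-.10),RG);togo(GRIP+z*.019,RG)
E
```

```text
[-0.11710214 -0.4860937  -0.8660254 ]
[0.15567914 0.60510768 0.23095141]
shift [-0.0e+00 -1.0e-02 -1.2e+01] turn [0. 0. 0.]
shift [-31.81 -12.15  -6.31] turn [29.96 -0.23 -0.86]
shift [-31.89 -17.14   2.35] turn [29.96 -0.23 -0.86]
```

>>> servo_tool(
  plan=[
    [8.5,0,0,-4,0,0,0],
    [8.5,-2,0,-8,3,0,0],
    [8.5,-5,-1,-11,6,0,0],
    [8.5,-9,-2,-13,10,0,0],
    [7,-13,-4,-13,14,0,0],
    [6,-17,-6,-13,18,0,0],
    [6,-21,-8,-13,22,0,0],
    [6,-25,-10,-12,26,0,-0.5],
    [6,-29,-11.5,-10,30,-0.2,-0.9],
    [6,-31.8,-12.2,-8,30,-0.2,-0.9],
  ],
)

```text
clock: 1.2
position: [0.4351, 0.4062, 0.3094]
tool_rot: [-2.613, -0.001, 2.905]
force: [0.5, -0.5, -0.7]
grip_width: 0.0601
finger_force: 0.0
```

>>> servo_tool(
  plan=[
    [6,0,0,0,0,0,0],
    [6,0,0,0,0,0,0],
    [6,0,0,0,0,0,0],
  ],
)

```text
clock: 1.5
position: [0.4326, 0.4087, 0.3118]
tool_rot: [-2.619, -0.001, 2.907]
force: [0.0, 0.8, 1.5]
grip_width: 0.0599
finger_force: 0.0
```

Run:
```python
from h import *
z=RG.apply([0,0,1]);print(bot.observe()["qpos"].round(2))
togo(GRIP+z*(.019-.07),RG);togo(GRIP+z*.019,RG)
```

```text
[-1.01  0.69  0.09  1.21  0.15  1.73  0.4 ]
shift [-0.1   0.85  4.54] turn [ 0.06 -0.01  0.1 ]
shift [-0.1   0.85 11.54] turn [ 0.06 -0.01  0.1 ]
```

>>> servo_tool(
  plan=[
    [6,0,0.5,0.5,0,0,0],
    [6,-0.1,0.9,2,0,0,0.1],
    [6,-0.1,0.9,4,0,0,0.1],
    [6,-0.1,0.9,6,0,0,0.1],
    [6,-0.1,0.9,8,0,0,0.1],
    [6,-0.1,0.9,8,0,0,0.1],
    [6,-0.1,0.9,8,0,0,0.1],
  ],
)

```text
clock: 2.2
position: [0.4265, 0.3771, 0.2381]
tool_rot: [-2.619, 0.0, 2.905]
force: [0.0, 0.4, -0.5]
grip_width: 0.06
finger_force: 0.0
```

Run:
```python
from h import *
z=RG.apply([0,0,1]);o=bot.observe();togo(GRIP+z*.019,RG,o)
ims=[]
for n,(r,c) in dict(top=((155,245),(150,240)),side=((80,180),(270,370))).items():
    f=bot.grab_frame(n)
    print(n,proj(f,[GRIP,o["position"]]).round(1))
    a=f["frame"][r[0]:r[1],c[0]:c[1]];ims.append(cv2.resize(a,(400,400),interpolation=cv2.INTER_CUBIC))
cv2.imwrite("pics/g1.png",np.hstack(ims))
```

```text
shift [ 0.04 -0.05  3.56] turn [ 0.03  0.   -0.02]
top [[178.3 188.6]
 [172.7 187. ]]
side [[314.  131.7]
 [314.4 127.1]]
```

View pics/g1.png

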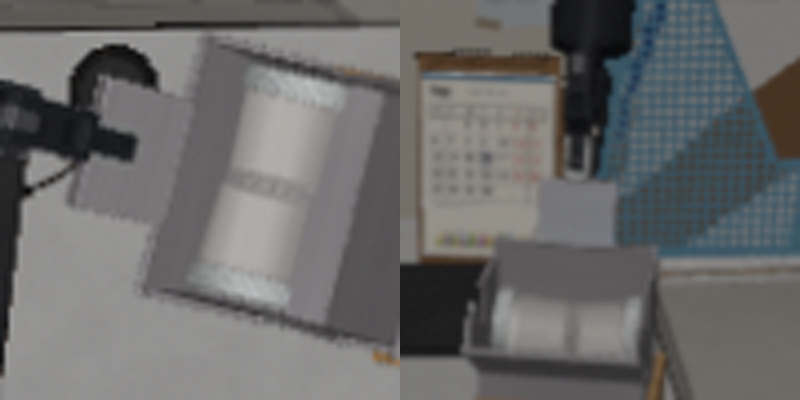

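The front finger is in front of the tab and centred across it: top (120,147), side (578,170). Next I descend and close.

>>> servo_tool(
  plan=[
    [6,0,0,1,0,0,0],
    [6,0,0,2,0,0,0],
    [6,0,0,3,0,0,0],
    [6,0,0,3.4,0,0,0],
    [6,0,0,3.4,0,0,0],
    [6,0,0,3.4,0,0,0],
    [3,0,0,3.4,0,0,0],
    [2,0,0,3.4,0,0,0],
    [1.6,0,0,3.4,0,0,0],
    [1.6,0,0,3.4,0,0,0],
  ],
  force=20,
)

```text
clock: 3.3
position: [0.4227, 0.3599, 0.2081]
tool_rot: [-2.618, 0.0, 2.904]
force: [0.8, 0.9, 0.4]
grip_width: 0.0157
finger_force: 0.0
```

>>> servo_tool(
  plan=[
    [1.3,0,0,0,0,0,0],
    [1.3,0,0,0,0,0,0],
    [1.3,0,0,0,0,0,0],
  ],
)

```text
clock: 3.6
position: [0.4227, 0.3598, 0.2081]
tool_rot: [-2.618, 0.0, 2.904]
force: [-0.2, 0.1, -0.9]
grip_width: 0.0131
finger_force: 0.0
```

>>> servo_tool(
  plan=[
    [1.1,0,0,0,0,0,0],
    [1.1,0,0,0,0,0,0],
    [1.1,0,0,0,0,0,0],
  ],
)

```text
clock: 3.9
position: [0.4227, 0.3596, 0.2082]
tool_rot: [-2.618, 0.0, 2.904]
force: [-0.3, -3.2, 3.2]
grip_width: 0.0113
finger_force: 2.1
```

>>> servo_tool(
  plan=[
    [0.8,0,0,0,0,0,0],
    [0.5,0,0,0,0,0,0],
    [0.5,0,0,0,0,0,0],
  ],
)

```text
clock: 4.2
position: [0.4227, 0.3595, 0.2083]
tool_rot: [-2.617, 0.0, 2.904]
force: [-2.4, -3.1, 5.5]
grip_width: 0.0095
finger_force: 21.1
```

>>> servo_tool(
  plan=[
    [0.5,0,0,0,0,0,0],
    [0.5,0,0,0,0,0,0],
  ],
  force=80,
)

```text
clock: 4.4
position: [0.4227, 0.3595, 0.2084]
tool_rot: [-2.617, 0.0, 2.904]
force: [-1.9, -2.8, 7.0]
grip_width: 0.0094
finger_force: 78.2
```

```bash
cat >> h.py <<'E'
def arc(angs,edge=EDGE,o=None):
    "rows for extra rock angles, from present pose"
    o=o or bot.observe();R0=Ro.from_euler('xyz',o["tool_rot"])
    ax=Rt.apply([1,0,0])
    for a in angs:
        R=Ro.from_rotvec(np.radians(a)*ax);p=edge+R.apply(o["position"]-edge)
        s=R0.inv().apply(p-o["position"])*100;w=(R0.inv()*R*R0).as_rotvec(degrees=True)
        print(a,s.round(2),w.round(2))
def tilt(o):
    R=Ro.from_euler('xyz',o["tool_rot"])*RG.inv()
    return Rt.inv().apply(R.as_rotvec(degrees=True))
E
python3 - <<'E'
from h import *
o=bot.observe();print(o["position"],o["force"],o["grip_width"],o["finger_force"],tilt(o),Rt.inv().apply(o["position"]-EDGE))
arc([2,4,6,8,10,12,14,16,18,20],o=o)
E
```

```text
[0.42266908 0.35948203 0.20837468] [-1.88453252 -2.78825234  6.98495323] 0.00936484689275342 78.174809217453 [-0.04259498 -0.01652566 -0.08873879] [0.00087294 0.09060647 0.12837468]
2 [-0.   -0.55 -0.04] [-2.  0. -0.]
4 [-0.   -1.1  -0.06] [-4.    0.01 -0.  ]
6 [-0.   -1.64 -0.06] [-6.    0.01 -0.  ]
8 [-0.   -2.19 -0.04] [-8.    0.01 -0.  ]
10 [-0.   -2.74 -0.01] [-10.     0.01  -0.01]
12 [-0.   -3.28  0.05] [-1.2e+01  2.0e-02 -1.0e-02]
14 [-0.01 -3.83  0.12] [-1.4e+01  2.0e-02 -1.0e-02]
16 [-0.01 -4.37  0.22] [-1.6e+01  2.0e-02 -1.0e-02]
18 [-0.01 -4.91  0.33] [-1.8e+01  3.0e-02 -1.0e-02]
20 [-0.01 -5.44  0.46] [-2.e+01  3.e-02 -1.e-02]
```

>>> servo_tool(
  plan=[
    [0.5,0,-0.27,-0.02,-1,0,0],
    [0.5,0,-0.55,-0.04,-2,0,0],
    [0.5,0,-1.1,-0.06,-4,0,0],
    [0.5,0,-1.64,-0.06,-6,0,0],
    [0.5,0,-2.19,-0.04,-8,0,0],
    [0.5,0,-2.46,-0.03,-9,0,0],
    [0.5,0,-2.74,-0.01,-10,0,0],
    [0.5,0,-2.74,-0.01,-10,0,0],
  ],
)

```text
clock: 5.2
position: [0.4172, 0.3364, 0.222]
tool_rot: [-2.793, 0.0, 2.904]
force: [-0.6, -0.5, -6.1]
grip_width: 0.0089
finger_force: 77.9
```

Run:
```python
from h import *
o=bot.observe();print(o["position"],o["force"],tilt(o),Rt.inv().apply(o["position"]-EDGE))
arc(range(2,21,2),o=o)
```

```text
[0.41718708 0.33642813 0.22198107] [-0.57732073 -0.52319684 -6.0639818 ] [10.04374373 -0.02293232 -0.09287149] [0.00094273 0.06690986 0.14198107]
2 [-0.   -0.55 -0.04] [-2.  0. -0.]
4 [-0.   -1.09 -0.06] [-4.    0.01 -0.  ]
6 [-0.   -1.64 -0.07] [-6.    0.01 -0.  ]
8 [-0.   -2.19 -0.05] [-8.    0.01 -0.  ]
10 [-0.   -2.74 -0.01] [-10.     0.02  -0.  ]
12 [-0.01 -3.28  0.04] [-12.     0.02  -0.  ]
14 [-0.01 -3.82  0.12] [-14.     0.02  -0.  ]
16 [-0.01 -4.36  0.21] [-1.6e+01  3.0e-02 -1.0e-02]
18 [-0.01 -4.9   0.32] [-1.8e+01  3.0e-02 -1.0e-02]
20 [-0.01 -5.43  0.45] [-2.e+01  3.e-02 -1.e-02]
```

>>> servo_tool(
  plan=[
    [0.5,0,0.03,0.07,0,0,0],
    [0.5,0,0.05,0.14,0,0,0],
    [0.5,0,0.05,0.14,0,0,0],
  ],
)

```text
clock: 5.5
position: [0.4174, 0.3379, 0.2212]
tool_rot: [-2.793, 0.001, 2.905]
force: [-0.8, 4.0, 12.3]
grip_width: 0.009
finger_force: 80.8
```

>>> servo_tool(
  plan=[
    [0.5,0,-0.27,-0.02,-1,0,0],
    [0.5,0,-0.55,-0.04,-2,0,0],
    [0.5,0,-1.1,-0.06,-4,0,0],
    [0.5,0,-1.64,-0.06,-6,0,0],
    [0.5,0,-2.19,-0.04,-8,0,0],
    [0.5,0,-2.74,-0.01,-10,0,0],
    [0.5,0,-2.74,-0.01,-10,0,0],
  ],
)

```text
clock: 6.2
position: [0.4112, 0.3117, 0.2309]
tool_rot: [-2.97, 0.001, 2.904]
force: [-3.6, 3.7, 6.3]
grip_width: 0.0092
finger_force: 79.9
```

Run:
```python
from h import *
o=bot.observe();print(o["position"],o["force"],tilt(o),Rt.inv().apply(o["position"]-EDGE))
T0=np.array([0.00087294,0.09060647,0.12837468])
R=Ro.from_euler('x',tilt(o)[0],degrees=True)
print("implied edge drift (tub axes)",Rt.inv().apply(o["position"]-EDGE)-R.apply(T0))
```

```text
[0.41124523 0.3117458  0.23092776] [-3.59008278  3.67751129  6.32509661] [20.14175652 -0.05716348 -0.08877798] [0.00094685 0.0415224  0.15092776]
implied edge drift (tub axes) [ 7.39056214e-05  6.62150740e-04 -7.95779075e-04]
```

>>> servo_tool(
  plan=[
    [0.5,0,-0.55,-0.04,-2,0,0],
    [0.5,0,-1.1,-0.06,-4,0,0],
    [0.5,0,-1.64,-0.06,-6,0,0],
    [0.5,0,-2.19,-0.04,-8,0,0],
    [0.5,0,-2.74,0.0,-10,0,0],
    [0.5,0,-3.28,0.06,-12,0,0],
    [0.5,0,-3.82,0.13,-14,0,0],
    [0.5,0,-4.09,0.18,-15,0,0],
    [0.5,0,-4.09,0.18,-15,0,0],
  ],
)

```text
clock: 7.1
position: [0.4018, 0.2726, 0.236]
tool_rot: [3.053, 0.001, 2.904]
force: [-3.9, 1.1, 11.2]
grip_width: 0.009
finger_force: 80.6
```

```bash
cat >> h.py <<'E'
def drift():
    o=bot.observe();T0=np.array([0.00087294,0.09060647,0.12837468]);t=tilt(o)
    R=Ro.from_euler('x',t[0],degrees=True)
    print(o["clock"],"F tub",Rt.inv().apply(o["force"]).round(1),"tilt",t.round(2),"drift mm",((Rt.inv().apply(o["position"]-EDGE)-R.apply(T0))*1e3).round(2),"q",o["qpos"].round(2))
E
python3 -c "
from h import *
drift()"
```

```text
7.1 F tub [-4.   0.2 11.2] tilt [35.1  -0.06 -0.06] drift mm [ 0.05  0.88 -1.09] q [-0.68  0.26 -0.    2.   -0.07  0.81  0.7 ]
```

>>> servo_tool(
  plan=[
    [0.5,0,-0.55,-0.04,-2,0,0],
    [0.5,0,-1.1,-0.06,-4,0,0],
    [0.5,0,-1.64,-0.06,-6,0,0],
    [0.5,0,-2.19,-0.04,-8,0,0],
    [0.5,0,-2.74,-0.01,-10,0,0],
    [0.5,0,-3.28,0.05,-12,0,0],
    [0.5,0,-3.55,0.08,-13,0,0],
    [0.5,0,-3.55,0.08,-13,0,0],
  ],
)

```text
clock: 7.9
position: [0.3935, 0.238, 0.2319]
tool_rot: [2.826, 0.0, 2.904]
force: [-5.5, -0.9, 11.5]
grip_width: 0.0092
finger_force: 80.8
```

```bash
python3 -c "
from h import *
drift()"
```

```text
7.9 F tub [-5.2 -2.1 11.5] tilt [48.08 -0.05 -0.07] drift mm [ 0.04  0.68 -1.33] q [-0.45  0.18 -0.07  2.18 -0.39  0.6   1.12]
```

>>> servo_tool(
  plan=[
    [0.5,0,-0.27,-0.02,-1,0,0],
    [0.5,0,-0.55,-0.04,-2,0,0],
    [0.5,0,-0.96,-0.05,-3.5,0,0],
    [0.5,0,-1.37,-0.06,-5,0,0],
    [0.5,0,-1.78,-0.05,-6.5,0,0],
    [0.5,0,-2.19,-0.04,-8,0,0],
    [0.5,0,-2.74,-0.01,-10,0,0],
    [0.5,0,-3.28,0.05,-12,0,0],
    [0.5,0,-3.28,0.05,-12,0,0],
  ],
)

```text
clock: 8.8
position: [0.3861, 0.2075, 0.2207]
tool_rot: [2.616, -0.0, 2.903]
force: [-4.0, -1.6, 10.0]
grip_width: 0.0093
finger_force: 80.6
```

```bash
python3 -c "
from h import *
drift()"
```

```text
8.8 F tub [-3.5 -2.5 10. ] tilt [ 6.01e+01 -3.00e-02 -1.10e-01] drift mm [ 0.02  0.37 -1.79] q [-0.14  0.18 -0.18  2.31 -0.9   0.53  1.78]
```

>>> servo_tool(
  plan=[
    [0.5,0,-0.27,-0.02,-1,0,0],
    [0.5,0,-0.55,-0.04,-2,0,0],
    [0.5,0,-0.82,-0.05,-3,0,0],
    [0.5,0,-1.1,-0.06,-4,0,0],
    [0.5,0,-1.1,-0.06,-4,0,0],
    [0.5,0,-1.1,-0.06,-4,0,0],
  ],
)

```text
clock: 9.4
position: [0.3839, 0.1987, 0.2161]
tool_rot: [2.547, 0.0, 2.905]
force: [-5.4, -4.0, 9.0]
grip_width: 0.0095
finger_force: 80.7
```

Run:
```python
from h import *
drift()
ims=[]
for n,(r,c) in dict(top=((150,260),(190,340)),side=((110,240),(255,355))).items():
    f=bot.grab_frame(n);a=f["frame"][r[0]:r[1],c[0]:c[1]];ims.append(cv2.resize(a,(int(a.shape[1]*440/a.shape[0]) if n=="side" else 440,440 if n=="side" else 440)))
cv2.imwrite("pics/r1.png",np.hstack(ims))
```

```text
9.4 F tub [-4.3 -5.1  9. ] tilt [ 6.405e+01 -2.000e-02 -1.000e-02] drift mm [ 0.01  1.   -1.59] q [-0.04  0.21 -0.21  2.35 -1.07  0.55  2.01]
```

View pics/r1.png

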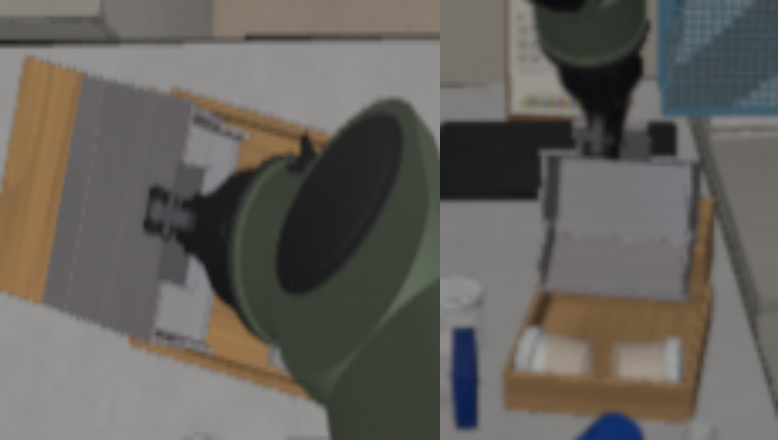

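Both cups lie in the tray, at (553,352) and (648,358) in the side half, and the tub is empty. Now I rock it back.

Run:
```python
from h import *
arc([-1,-2,-4,-6,-8,-10,-12,-14,-16])
```

```text
-1 [-0.    0.27  0.03] [ 1.  0. -0.]
-2 [-0.    0.54  0.06] [ 2.  0. -0.]
-4 [-0.    1.08  0.14] [ 4.  0. -0.]
-6 [-0.    1.61  0.23] [ 6.  0. -0.]
-8 [-0.    2.14  0.35] [ 8.  0. -0.]
-10 [-0.    2.66  0.48] [10.  0. -0.]
-12 [-0.    3.18  0.64] [12.  0. -0.]
-14 [-0.    3.7   0.81] [ 1.4e+01  0.0e+00 -1.0e-02]
-16 [-0.    4.21  0.99] [ 1.6e+01  0.0e+00 -1.0e-02]
```

>>> servo_tool(
  plan=[
    [0.5,0,0.27,0.03,1,0,0],
    [0.5,0,0.55,0.06,2,0,0],
    [0.5,0,1.09,0.14,4,0,0],
    [0.5,0,1.63,0.23,6,0,0],
    [0.5,0,2.16,0.35,8,0,0],
    [0.5,0,2.69,0.48,10,0,0],
    [0.5,0,3.22,0.64,12,0,0],
    [0.5,0,3.74,0.81,14,0,0],
    [0.5,0,4.26,0.99,16,0,0],
    [0.5,0,4.26,0.99,16,0,0],
  ],
)

```text
clock: 10.5
position: [0.3936, 0.2397, 0.2322]
tool_rot: [2.828, 0.001, 2.907]
force: [-4.3, -7.3, 17.6]
grip_width: 0.0094
finger_force: 81.6
```

```bash
python3 -c "
from h import *
drift()"
```

```text
10.5 F tub [-2.5 -8.1 17.6] tilt [ 4.797e+01 -2.000e-02  1.200e-01] drift mm [-0.19  2.07 -1.09] q [-0.45  0.18 -0.08  2.17 -0.38  0.6   1.11]
```

>>> servo_tool(
  plan=[
    [0.5,0,0.5,0.03,2,0,0],
    [0.5,0,1.02,0.08,4,0,0],
    [0.5,0,1.53,0.15,6,0,0],
    [0.5,0,2.05,0.26,8,0,0],
    [0.5,0,2.58,0.39,10,0,0],
    [0.5,0,3.11,0.55,12,0,0],
    [0.5,0,3.63,0.72,14,0,0],
    [0.5,0,4.15,0.9,16,0,0],
    [0.5,0,4.66,1.11,18,0,0],
    [0.5,0,4.66,1.11,18,0,0],
  ],
)

```text
clock: 11.5
position: [0.4048, 0.2864, 0.2354]
tool_rot: [-3.141, 0.001, 2.907]
force: [-1.3, -0.3, 10.9]
grip_width: 0.0094
finger_force: 80.6
```

```bash
python3 -c "
from h import *
drift()"
```

```text
11.5 F tub [-1.2 -0.6 10.9] tilt [ 2.997e+01 -2.000e-02  1.000e-01] drift mm [-0.23  1.07 -1.07] q [-0.74  0.31  0.    1.93  0.    0.9   0.6 ]
```

>>> servo_tool(
  plan=[
    [0.5,0,0.55,0.06,2,0,0],
    [0.5,0,1.09,0.14,4,0,0],
    [0.5,0,1.63,0.23,6,0,0],
    [0.5,0,2.16,0.35,8,0,0],
    [0.5,0,2.69,0.48,10,0,0],
    [0.5,0,3.22,0.64,12,0,0],
    [0.5,0,3.74,0.81,14,0,0],
    [0.5,0,4.26,0.99,16,0,0],
    [0.5,0,4.77,1.2,18,0,0],
    [0.5,0,4.77,1.2,18,0,0],
  ],
)

```text
clock: 12.5
position: [0.416, 0.3329, 0.2233]
tool_rot: [-2.827, 0.001, 2.907]
force: [-1.1, 3.7, 16.3]
grip_width: 0.0091
finger_force: 81.1
```

```bash
python3 -c "
from h import *
drift()"
```

```text
12.5 F tub [-1.9  3.4 16.3] tilt [11.99 -0.03  0.09] drift mm [-0.24  1.21 -1.1 ] q [-0.9   0.53  0.04  1.65  0.13  1.24  0.41]
```

>>> servo_tool(
  plan=[
    [0.5,0,0.54,0.05,2,0,0],
    [0.5,0,1.07,0.12,4,0,0],
    [0.5,0,1.6,0.2,6,0,0],
    [0.5,0,2.12,0.31,8,0,0],
    [0.5,0,2.64,0.44,10,0,0],
    [0.5,0,2.9,0.51,11,0,0],
    [0.5,0,3.15,0.59,12,0,0],
    [0.5,0,3.15,0.59,12,0,0],
  ],
)

```text
clock: 13.3
position: [0.4225, 0.3593, 0.2084]
tool_rot: [-2.618, 0.001, 2.905]
force: [-2.1, 1.5, 15.6]
grip_width: 0.009
finger_force: 81.1
```

```bash
python3 -c "
from h import *
drift();print(bot.observe()['moment'])"
```

```text
13.3 F tub [-2.3  1.  15.6] tilt [-0.01 -0.04  0.01] drift mm [-0.13 -0.24  0.07] q [-0.97  0.7   0.06  1.46  0.17  1.46  0.37]
[-0.58974441  0.41263739 -0.2342032 ]
```

>>> servo_tool(
  plan=[
    [0.5,0,-0.02,-0.04,0,0,0],
    [0.5,0,-0.02,-0.04,0,0,0],
  ],
  force=30,
)

```text
clock: 13.5
position: [0.4224, 0.3592, 0.2085]
tool_rot: [-2.619, 0.0, 2.905]
force: [0.4, 4.0, 6.7]
grip_width: 0.0092
finger_force: 80.1
```

>>> servo_tool(
  plan=[
    [1.3,0,0,0,0,0,0],
    [1.6,0,0,0,0,0,0],
    [2.5,0,0,0,0,0,0],
    [4,0,0,0,0,0,0],
    [5,0,0,0,0,0,0],
    [5,0,0,0,0,0,0],
  ],
)

```text
clock: 14.1
position: [0.4223, 0.3582, 0.2082]
tool_rot: [-2.618, 0.0, 2.904]
force: [-0.1, -0.2, 0.7]
grip_width: 0.0503
finger_force: 0.0
```

>>> servo_tool(
  plan=[
    [5,0,0,-1,0,0,0],
    [5,0,0,-3,0,0,0],
    [5,0,0,-5,0,0,0],
    [5,0,0,-8,0,0,0],
    [5,0,0,-11,0,0,0],
    [5,0,2,-14,0,0,0],
    [5,0,4,-15,0,0,0],
    [5,0,4,-15,0,0,0],
  ],
)

```text
clock: 14.9
position: [0.4476, 0.4673, 0.3177]
tool_rot: [-2.619, -0.001, 2.906]
force: [0.1, -0.1, -1.8]
grip_width: 0.0504
finger_force: 0.0
```

Run:
```python
from h import *
ims=[]
for n,(r,c) in dict(top=((155,255),(160,330)),side=((115,240),(260,350))).items():
    f=bot.grab_frame(n);cv2.imwrite(f"pics/{n}9.png",f["frame"]);a=f["frame"][r[0]:r[1],c[0]:c[1]];ims.append(cv2.resize(a,(510,300) if n=="top" else (216,300)))
cv2.imwrite("pics/e.png",np.hstack(ims))
```

```text
(no output)
```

View pics/e.png

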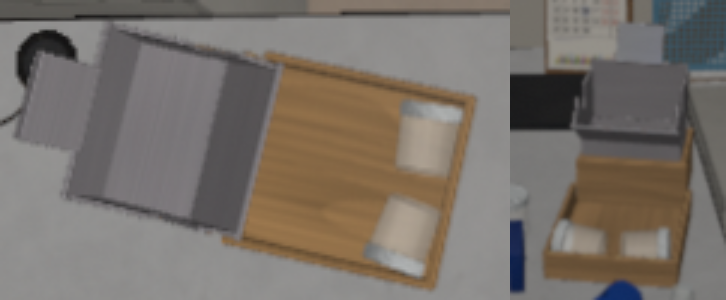

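The tub stands upright and empty in its old place: in the top half its lip corners are at (280,66) and (240,237), which matches the start. Both cups are in the tray, at (428,138) and (402,235), and the arm is clear.

```bash
python3 -c "
from workcell import bot
print(bot.job_done())"
```

```text
the job is handed in; nothing more can be done
None
```

Job handed in at about 15 s of the 46 s: both cups rolled out into the tray at about 64° of tilt, and the tub is upright in its old place and released; the bottle and stamp were not touched, and no verdict was returned.

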